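# Set the microscope lamp: switch on, then four clicks brighter

### The arm

A 6-joint arm with a two-finger parallel gripper is mounted at the origin on the work surface. World frame = base frame: x ahead of the robot, y to its left, z up, the work surface at z = 0. Lengths are in m, angles in rad, forces in N, time in s.
With the tool pointing down it reaches from about 0.225 to 0.875 m from the base axis. Payload 3.4 kg.
Tool frame: the origin (TCP) lies at the very end of the fingers, on their centre line; the grasp point (between the pads) lies 19 mm behind it (manip.hold_point_z is the distance from the TCP to the grasp point, in m); z points along the fingers, x is the direction in which the jaws open and shut, and the axes are right-handed (so a half turn about z gives the same grasp; the last joint's range is limited). The gripper opens to 85 mm and grips with 20 to 120 N. Pads are 22 mm wide; open, the fingers measure 114 mm over their backs; the gripper's body (76 mm by 85 mm) begins 54 mm behind the grasp point. The pads swing forward as they close: fully open they stand 13 mm farther back than shut.
Start: joints at [1.148, 0.276, 1.505, -0, 1.361, -0.121], TCP at [0.171, 0.549, 0.231] pointing down, gripper open.
Joint ranges: [-2.89, 2.89], [-0.75, 2.08], [0.22, 2.7], [-1.18, 4.32], [0.11, 2.71], [-2.7, 2.7]. Speed limits (rad/s): [2.57, 2.57, 3.14, 3.14, 3.14, 3.14].

### API

Orientations are given as a unit quaternion [w, x, y, z].
In Python, from rig import telemetry, cams, manip, finder gives the robot as it stands. The module is installed in compiled form; this text tells all that it offers.
- The arm moves only by the tool carry_out, never from a script. Its argument "rows" is a list that holds one entry, the list of rows, each a list of 5 numbers: the gripper's target within -1 to 1 (fully open at 1, half-way at 0, shut at -1), then the shift along the world's x, y, z in cm, then the turn about the world's z in rad. A call has 1 to 12 rows; each row shifts and turns the commanded pose from where the row before left it; what a row does not reach is not made up. A row lasts 1/10 s, in which the tool goes at most 50 mm and 8.59 degrees, less where a joint would pass 70% of its speed; a pose out of reach is approached as far as the arm can. A call with a gripper value outside its range is refused whole. The fingers move at their own pace and stop on an object; "force" is the grip in N (left out, the last holds). Time passes only in rows, so rows that do not move let the fingers close. It gives the time, the measured TCP pose, the force and the opening at its end, in the units of the state.
- telemetry.get_state(): the state, without advancing time (a new reading comes with each control period).
- cams.get_image(name): name is "scene" or "top" or "wrist"; returns a dict with "image" (400x640x3 uint8, red, green, blue), "camera_matrix" (3x3 intrinsics, pixels), "eye" and "attitude" of the camera in the world. Camera axes: x right, y down, z forward; pixel columns grow to the right and rows downward; lengths in m; the calibration is good to about 2 mm. A picture is of the moment at which its call begins. There is no depth.
- manip.sign_off(): hands the job in, once; it reports no verdict.
Trained networks look in a picture, given as the dict that the camera call returned (one of the last four; its "shot" number tells which), for a name from the list of things; names that differ only in an ending like _2 or _b are one class to them, and where a whole thing is asked for, a point or a joint stands for the part that bears it (a point fixed in the world has none). Each returns a list of dicts, best first, with "confidence" (0 to 1); they miss things now and then, are a little off and sometimes report something else, mostly with a low value. They report only what shows in the picture. A call takes as long as a camera call. They do not tell look-alikes from the thing itself.
- finder.boxes_of(picture, thing): "xy" ([column, row] in pixels, amid what is visible of it).
The state is a dict: "clock": time; "qpos": joint angles; "qd": joint speeds; "effort": joint torques, N m; "position": TCP position; "ee_rot": TCP orientation; "contact_force": force on the tool from outside, world axes, zero at the start; "moment": the same for the moment, N m; "width": finger opening in m.
Only numpy, scipy, OpenCV 4.12 (cv2) and the standard library are available. Lean on these libraries where they do the work, as an engineer would, in place of code of your own. Each camera call takes 0.05 s, during which the arm holds its last target.

### The job

Switch on the microscope's lamp by pressing the push button on its control box fully down and letting it come back up, then make the light brighter: push the dial's finger peg round clockwise (seen from above) so that the dial ends resting exactly four clicks from where it started, and take your fingers away. Nothing is to be picked up; leave the two jars and the small specimen box where they stand.

Things in the scene. Friction and masses are not known exactly. Their poses are not given: they have to be found in the camera images.
- console: white lamp control box, 130 x 210 x 45 mm (x, y, height), fixed. Origin: centre of its underside, on the table; front faces -x, z up. On its flat top: the dial, centred 42 mm to -y of the middle, and the push button, 72 mm to +y. The microscope (360 mm tall, base 250 x 190 mm, same fixed unit) is centred 310 mm to -y, 60 mm to +x of the origin. Marks on the box show the click positions.
- dial_centre (a point): centre of the dial's flat upper face, on its turning axis (vertical), 63 mm above the table. The dial is a black disc 84 mm across and 16 mm thick, lying flat on the box. Its axes are the box's.
- peg_top (a point): centre of the top of the dial's finger peg: an upright bare metal pin 12 mm in diameter that stands 20 mm above the dial's upper face (top 83 mm above the table), 34 mm from the dial's axis; it goes round with the dial. Push its side with a closed fingertip, following its circle.
- dial (a joint): dial angle, rad, growing clockwise seen from above. Rests at clicks 0 to 10, every 0.3927 rad (22.5 degrees); stops at 0 and 10. At 0 the peg lies 170 degrees anticlockwise of the box's +x. Starts at rest in a click position, 0 to 3. About 3 to 6 N sideways on the peg takes it over the hump half-way to the next click, into which it snaps by itself, ahead of the finger (13 mm of peg travel a click).
- switch_top (a point): centre of the top of the round push button, 28 mm in diameter, in a black collar 44 mm across and 12 mm high on the box; its top stands 67 mm above the table when up and moves with the button.
- switch (a joint): travel of the push button, m: 0 up, 0.006 fully down (about 5 N). It springs back up.
- tall_jar_mid (a point): middle (47 mm above its foot) of a loose glass specimen jar with a lid, 60 mm across, 95 mm tall; stands to the box's +y side. Leave it.
- small_jar_mid (a point): middle of a loose small glass jar with a lid, 44 mm across, 65 mm tall; stands on the far (+x) side of the box. Leave it.
- specimen_box_mid (a point): middle of a loose clear specimen box with a white lid, 53 x 53 x 42 mm; stands on the far (+x) side of the box. Leave it.
Things that resemble listed ones, but are neither listed nor needed, are in the scene too. Leave any grey or purple look-alike of the part that bears tall_jar_mid alone.

How it is judged:
On the way, in this order (a step that is already met when the one before it is completed fails the run):
1. the push button is pressed fully down (value of joint switch above 0.0045 m), for 0.05 s.
2. the dial rests four clicks on from its start, the button up again (distance of peg_top from where it was at the start of the episode between 0.0452 and 0.0508 m and value of joint switch below 0.002 m), for 0.2 s.
At the end, for the whole second after the job is handed in: The dial rests four clicks (90 degrees, within 0.3 click) clockwise of where it started, with the button up after having been pressed at least 4.5 of its 6 mm first. The jars and the specimen box still stand upright (all of step 2 and velocity of joint dial between -0.05 and 0.05 rad/s and angle between each of tall_jar_mid, small_jar_mid, specimen_box_mid's own z axis and vertical below 0.1 rad); the robot touches nothing.
It fails at once if a jar or the specimen box was lifted, or moved more than 20 mm (distance of any of tall_jar_mid, small_jar_mid, specimen_box_mid from where it was at the start of the episode above 0.02 m).
It also fails if it takes over 58 s, if anything falls off the work surface, if the arm or the gripper's body presses on something with over 40 N, if the wrist force passes 120 N, or if a joint passes its speed limit or range.

## Working session

There is one attempt and no reset: what is moved stays moved. The work goes in short steps, Python scripts to look and compute and a tool call to move; the robot and the scene stay as the last step left them, time stands still between calls to the robot, and variables do not carry over. Pictures are saved under pics/ and viewed, and the job is handed in when it is done.

Besides the shell and the picture viewer there is one more tool, called after "Call:" as name(argument=value, ...), one argument or row to a line, values as JSON. carry_out: Moves the arm, as the interface text tells. Its arguments: {"type":"object","properties":{"rows":{"type":"array","items":{"type":"array","items":{"type":"array","items":{"type":"number"}}}},"force":{"type":"number"}},"required":["rows"]}

```bash
mkdir -p pics
cat > h.py <<'E'
import numpy as np, cv2
from rig import telemetry, cams, manip, finder
from scipy.spatial.transform import Rotation as R
def rot(a):
    a=np.array(a,float)
    return a if a.shape==(3,3) else R.from_quat([a[1],a[2],a[3],a[0]]).as_matrix()
def topt(p,px,z):
    K=np.array(p["camera_matrix"]);d=rot(p["attitude"])@np.linalg.inv(K)@np.array([px[0],px[1],1.])
    e=np.array(p["eye"]);return e+d*(z-e[2])/d[2]
def proj(p,w):
    c=rot(p["attitude"]).T@(np.array(w)-np.array(p["eye"]));q=np.array(p["camera_matrix"])@c;return q[:2]/q[2]
def save(p,n): cv2.imwrite("pics/"+n+".png",p["image"][:,:,::-1])
E
python3 - <<'E'
from h import *
np.set_printoptions(precision=4,suppress=True)
s=telemetry.get_state();print(s)
Z=dict(dial_centre=.063,peg_top=.083,switch_top=.067,tall_jar_mid=.047,small_jar_mid=.032,specimen_box_mid=.021,console=.04)
for c in ("scene","top"):
    p=cams.get_image(c);save(p,c+"0");print(c,p["eye"],p["attitude"])
    for t,z in Z.items():
        for b in finder.boxes_of(p,t)[:4]: print(c,t,np.round(b["xy"],1),round(b["confidence"],2),topt(p,b["xy"],z))
p=cams.get_image("wrist");save(p,"wrist0")
E
```

```text
{'clock': 0.0, 'qpos': array([ 1.148 ,  0.2766,  1.5061,  0.    ,  1.3607, -0.121 ]), 'qd': array([-0.0007,  0.0002, -0.0003,  0.0003, -0.0014, -0.0003]), 'effort': array([ -0.0027, -41.6766, -24.5804,  -0.0003,   0.0107,   0.    ]), 'position': array([0.1707, 0.5485, 0.2305]), 'ee_rot': array([ 0.0004,  0.8054,  0.5928, -0.0008]), 'contact_force': array([-0.46  ,  0.5742, -0.2138]), 'moment': array([ 0.0009, -0.0282, -0.0026]), 'width': 0.08552116609631417}
scene [1.1505 0.2062 0.4943] [-0.2842  0.6105  0.663  -0.327 ]
scene dial_centre [107.3 172.9] 0.89 [ 0.5714 -0.3145  0.063 ]
scene peg_top [257.1 184.4] 0.69 [0.6167 0.0182 0.083 ]
scene switch_top [310.3 193.1] 0.6 [0.6163 0.118  0.067 ]
scene tall_jar_mid [396.6 271.2] 0.9 [0.7753 0.2713 0.047 ]
scene tall_jar_mid [358.1 215.4] 0.8 [0.6506 0.2091 0.047 ]
scene tall_jar_mid [421.7 220.3] 0.63 [0.656  0.3223 0.047 ]
scene tall_jar_mid [365.6 176.1] 0.59 [0.5274 0.2217 0.047 ]
scene small_jar_mid [289.3 245.1] 0.89 [0.7188 0.0926 0.032 ]
scene small_jar_mid [360.7 221.3] 0.42 [0.6498 0.2144 0.032 ]
scene specimen_box_mid [214.3 2
[... 160 characters left out ...]
117 0.1181 0.8034] [ 0.0342 -0.7048  0.7085 -0.0099]
top dial_centre [538.9 239.2] 0.69 [ 0.5969 -0.2299  0.063 ]
top dial_centre [333.8 233.2] 0.29 [0.6082 0.1108 0.063 ]
top peg_top [400.6 247.9] 0.71 [0.5839 0.0021 0.083 ]
top switch_top [336.4 232.7] 0.47 [0.6091 0.1064 0.067 ]
top tall_jar_mid [273.7 198.8] 0.91 [0.6684 0.215  0.047 ]
top tall_jar_mid [270.3 262.5] 0.75 [0.558  0.2207 0.047 ]
top tall_jar_mid [245.6 144.6] 0.7 [0.7646 0.2648 0.047 ]
top tall_jar_mid [219.8 193.6] 0.62 [0.6782 0.3099 0.047 ]
top small_jar_mid [346.6 168.4] 0.95 [0.7229 0.087  0.032 ]
top specimen_box_mid [420.  165.5] 0.96 [ 0.7285 -0.0448  0.021 ]
top console [536.8 238.1] 0.77 [ 0.5983 -0.2373  0.04  ]
```

View pics/top0.png

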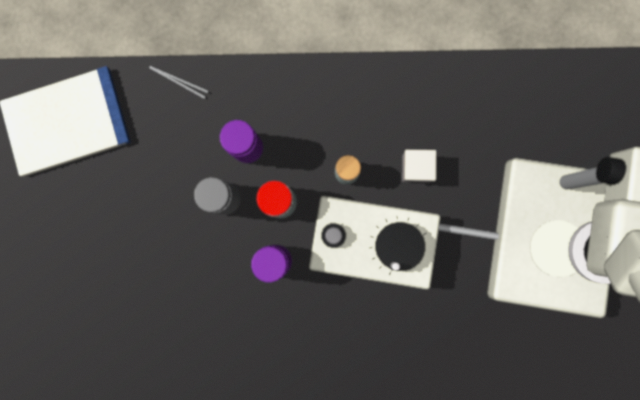

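View pics/scene0.png

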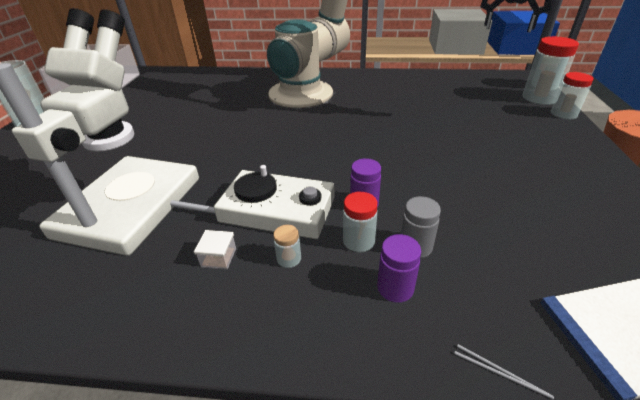

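Run:
```python
from h import *
np.set_printoptions(precision=4,suppress=True)
p=cams.get_image("top")
c=p["image"][185:300,295:455]
cv2.imwrite("pics/crop1.png",cv2.resize(c,None,fx=5,fy=5,interpolation=cv2.INTER_CUBIC)[:,:,::-1])
for n,px,z in [("c++",(322,197),.045),("c+-",(440,212),.045),("c--",(430,289),.045),("c-+",(310,270),.045),("dial",(400,246),.063),("peg",(395,266),.083),("sw",(333.5,235),.067)]:
    print(n,topt(p,px,z))
```

```text
c++ [0.6712 0.1307 0.045 ]
c+- [ 0.6438 -0.0725  0.045 ]
c-- [ 0.5125 -0.0527  0.045 ]
c-+ [0.5449 0.1521 0.045 ]
dial [ 0.5863 -0.0001  0.063 ]
peg [0.5546 0.0117 0.083 ]
sw [0.6052 0.1113 0.067 ]
```

View pics/crop1.png

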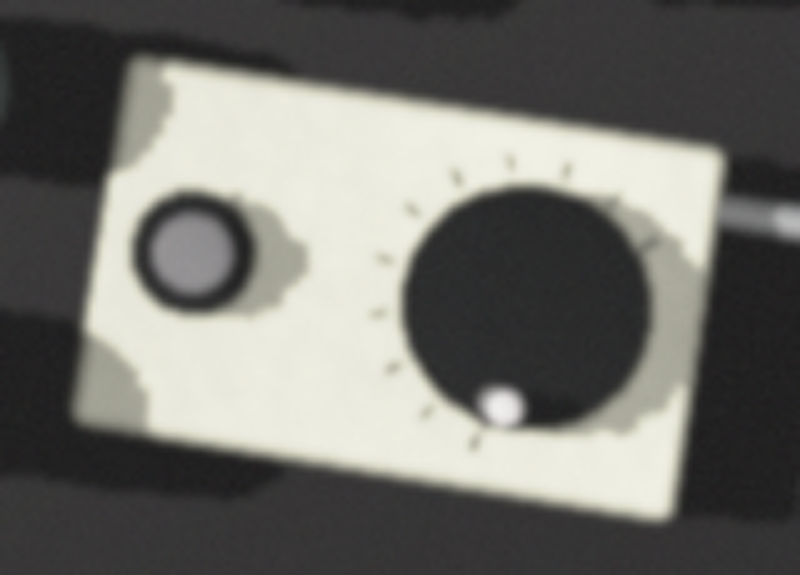

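View pics/wrist0.png

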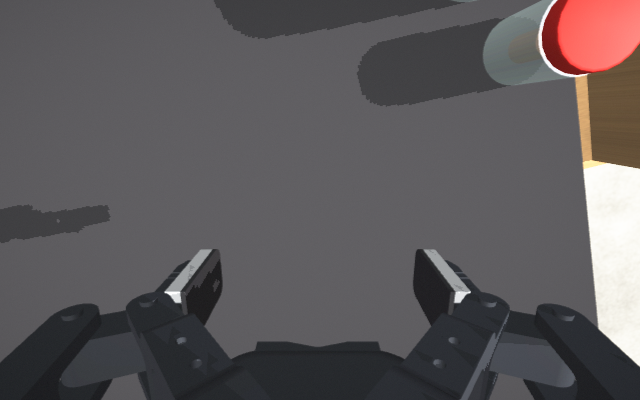

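Call:
carry_out(
  rows=[
    [[-1,3.5,-3.5,0,-0.131],[-1,3.5,-3.5,0,-0.131],[-1,3.5,-3.5,0,-0.131],[-1,3.5,-3.5,0,-0.131],[-1,3.5,-3.5,0,-0.131],[-1,3.5,-3.5,0,-0.131],[-1,3.5,-3.5,0,-0.131],[-1,3.5,-3.5,0,-0.131],[-1,3.5,-3.5,0,-0.131],[-1,3.5,-3.5,0,-0.131],[-1,3.5,-3.5,0,-0.131],[-1,3.5,-3.5,0,-0.131]],
  ],
  force=40,
)

```text
clock: 2.1
position: [0.5922, 0.1274, 0.2315]
ee_rot: [-0.0, 0.988, -0.154, 0.0]
contact_force: [0.5, 0.9, 0.2]
width: 0.0002
```

Call:
carry_out(
  rows=[
    [[-1,1.5,-1.7,-3,0],[-1,0,0,-4,0],[-1,0,0,-4,0],[-1,0,0,-2,0],[-1,0,0,0,0],[-1,0,0,0,0]],
  ],
)

```text
clock: 2.7
position: [0.6064, 0.1121, 0.1017]
ee_rot: [-0.0, 0.989, -0.151, 0.0]
contact_force: [-0.1, 0.0, 1.2]
width: -0.0002
```

Run:
```python
from h import *
np.set_printoptions(precision=4,suppress=True)
s=telemetry.get_state();print(s)
for c in ("top","scene","wrist"):
    p=cams.get_image(c);save(p,c+"1")
    if c=="scene": cv2.imwrite("pics/crop2.png",cv2.resize(p["image"][110:260,190:390],None,fx=4,fy=4,interpolation=cv2.INTER_CUBIC)[:,:,::-1])
    if c=="wrist":
        print(p["eye"])
        for n,w in dict(dial=(.5863,0,.063),peg=(.5546,.0117,.083),sw=(.606,.111,.067),tcp=s["position"]).items(): print(n,proj(p,w))
        for t,z in dict(switch_top=.067,dial_centre=.063,peg_top=.083).items():
            for b in finder.boxes_of(p,t)[:2]: print(t,b,topt(p,b["xy"],z))
```

```text
{'clock': 2.7, 'qpos': array([ 0.07  ,  0.4312,  1.6042, -0.0001,  1.1057,  0.3731]), 'qd': array([ 0.002 , -0.0263, -0.0316,  0.    , -0.0035, -0.0007]), 'effort': array([ -0.0967, -46.0083, -20.3859,  -0.0069,   0.0905,   0.    ]), 'position': array([0.6064, 0.1121, 0.1017]), 'ee_rot': array([-0.    ,  0.9885, -0.1509,  0.0003]), 'contact_force': array([-0.092 ,  0.0185,  1.1818]), 'moment': array([-0.0051, -0.0073,  0.0365]), 'width': -0.00015544364787065552}
[0.6258 0.1758 0.247 ]
dial [337.1771 378.0246]
peg [286.2755 401.0052]
sw [316.8036 229.7252]
tcp [317.1478 252.5698]
switch_top {'xy': [313.9, 223.7], 'confidence': 0.87} [0.6055 0.1151 0.067 ]
switch_top {'xy': [322.0, 215.0], 'confidence': 0.46} [0.6117 0.1189 0.067 ]
dial_centre {'xy': [321.1, 214.8], 'confidence': 0.95} [0.6109 0.1179 0.063 ]
dial_centre {'xy': [494.4, 203.4], 'confidence': 0.19} [0.7116 0.0939 0.063 ]
peg_top {'xy': [316.0, 332.5], 'confidence': 0.7} [0.5879 0.0547 0.083 ]
```

View pics/wrist1.png

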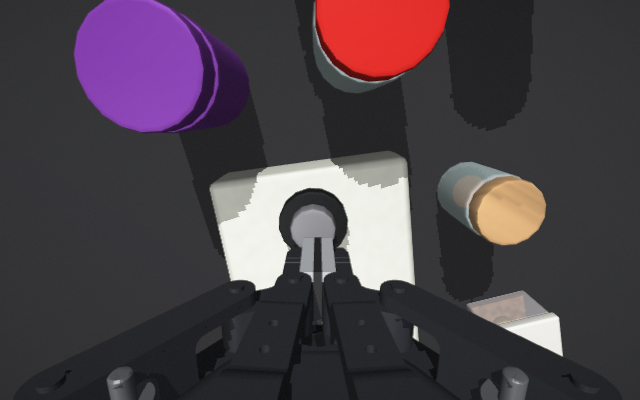

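View pics/crop2.png

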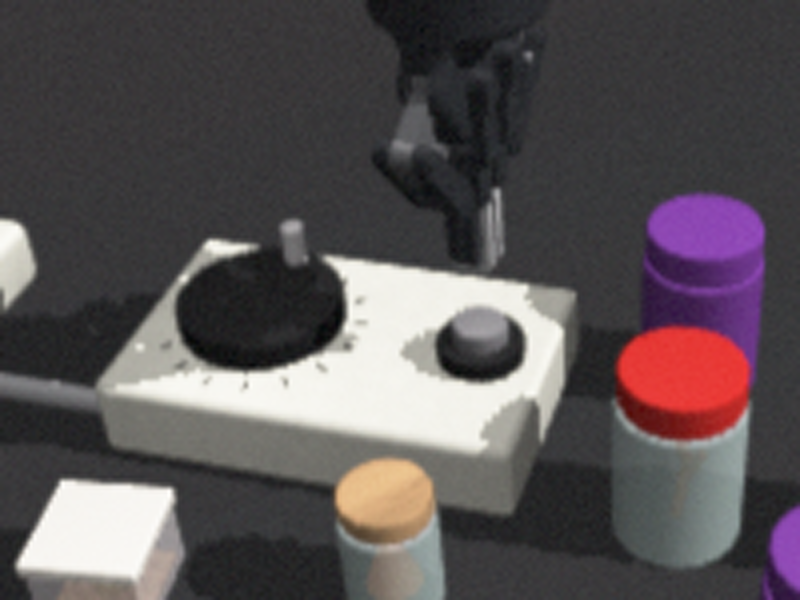

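Call:
carry_out(
  rows=[
    [[-1,0,0,-1.6,0],[-1,0,0,-1.6,0],[-1,0,0,-0.4,0],[-1,0,0,-0.4,0],[-1,0,0,0,0],[-1,0,0,0,0]],
  ],
)

```text
clock: 3.6
position: [0.6054, 0.112, 0.0621]
ee_rot: [0.0, 0.989, -0.151, -0.0]
contact_force: [-4.2, 0.7, 3.8]
width: 0.0
```

Call:
carry_out(
  rows=[
    [[-1,0,0,-0.1,0],[-1,0,0,-0.1,0],[-1,0,0,0,0],[-1,0,0,0,0]],
  ],
)

```text
clock: 4.0
position: [0.6056, 0.1121, 0.061]
ee_rot: [-0.0, 0.989, -0.151, 0.0]
contact_force: [-5.1, -0.7, 9.4]
width: 0.0002
```

Call:
carry_out(
  rows=[
    [[-1,0,0,2.5,0],[-1,0,0,2.5,0],[-1,-1.45,-3.05,0,0],[-1,-1.45,-3.05,0,0],[-1,-1.45,-3.05,0,0],[-1,-1.45,-3.05,0,0],[-1,0,0,0,0],[-1,0,0,0,0]],
  ],
)

```text
clock: 4.8
position: [0.5489, -0.0106, 0.1096]
ee_rot: [-0.0, 0.988, -0.152, 0.001]
contact_force: [0.9, 1.2, -1.2]
width: -0.0001
```

Run:
```python
from h import *
np.set_printoptions(precision=4,suppress=True)
s=telemetry.get_state();print(s["position"],s["contact_force"])
p=cams.get_image("scene")
cv2.imwrite("pics/crop3.png",cv2.resize(p["image"][110:260,190:390],None,fx=4,fy=4,interpolation=cv2.INTER_CUBIC)[:,:,::-1])
p=cams.get_image("wrist");save(p,"wrist3")
for n,w in dict(dial=(.587,-.0005,.063),peg=(.5548,.0104,.083),tcp=s["position"]).items(): print(n,proj(p,w))
for t,z in dict(dial_centre=.063,peg_top=.083).items():
            for b in finder.boxes_of(p,t)[:2]: print(t,b,topt(p,b["xy"],z))
```

```text
[ 0.5489 -0.0106  0.1096] [ 0.936   1.1506 -1.1779]
dial [373.2628 189.7705]
peg [317.5152 196.9558]
tcp [318.9597 254.3184]
dial_centre {'xy': [363.5, 127.8], 'confidence': 0.66} [0.591  0.0369 0.063 ]
peg_top {'xy': [367.2, 183.3], 'confidence': 0.66} [0.5828 0.0097 0.083 ]
```

View pics/wrist3.png

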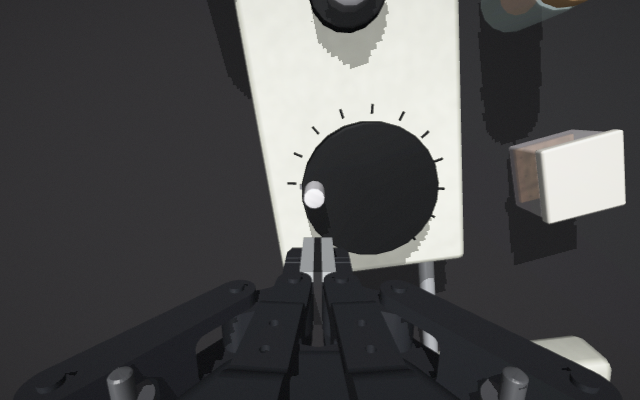

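View pics/crop3.png

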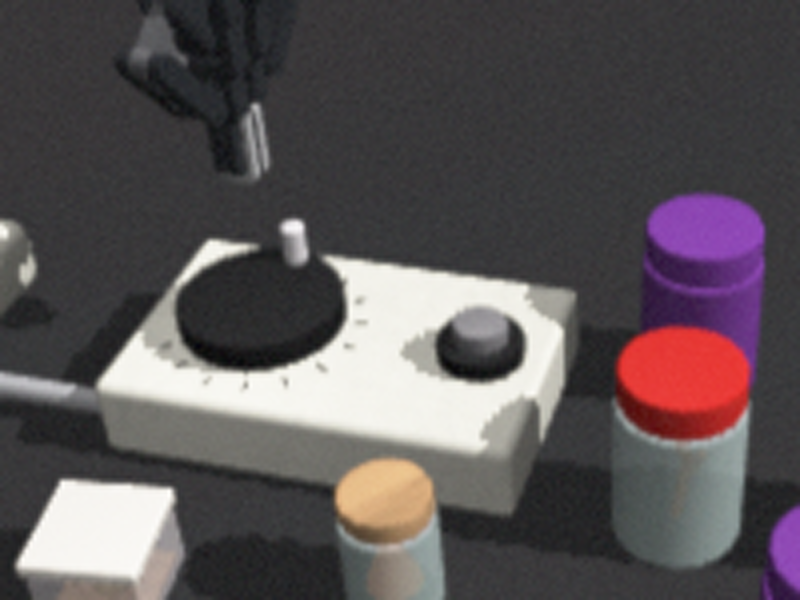

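Call:
carry_out(
  rows=[
    [[-1,0,0,-2,0],[-1,0,0,-1.5,0],[-1,0,0,-0.5,0],[-1,0,0,0,0],[-1,0,0,0,0]],
  ],
)

```text
clock: 5.5
position: [0.5486, -0.0097, 0.0697]
ee_rot: [-0.0, 0.989, -0.151, 0.001]
contact_force: [-0.2, -0.7, -0.6]
width: -0.0001
```

Run:
```python
from h import *
np.set_printoptions(precision=4,suppress=True)
print(telemetry.get_state()["position"])
D=np.array([.587,-.0008]);g=.017
c=np.array([.5477,-.0105])
for k in [0,.2,.4,.6,.8,1,1.2,1.4,1.6,1.8,2,2.2,2.4,2.6,2.8,3,3.2,3.4,3.6,3.8,3.9]:
    th=np.radians(161.3-22.5*k);u=np.array([np.cos(th),np.sin(th)]);t=np.array([np.sin(th),-np.cos(th)])
    F=D+.034*u-g*t
    print(k,F,"step cm",np.round((F-c)*100,2));c=F
p=cams.get_image("wrist");save(p,"wrist4")
```

```text
[ 0.5486 -0.0097  0.0697]
0 [ 0.5493 -0.006 ] step cm [0.16 0.45]
0.2 [ 0.5491 -0.003 ] step cm [-0.03  0.3 ]
0.4 [ 0.549 -0.   ] step cm [-0.01  0.3 ]
0.6 [0.5492 0.0029] step cm [0.02 0.3 ]
0.8 [0.5496 0.0059] step cm [0.04 0.3 ]
1 [0.5502 0.0088] step cm [0.06 0.29]
1.2 [0.5511 0.0117] step cm [0.09 0.29]
1.4 [0.5522 0.0144] step cm [0.11 0.28]
1.6 [0.5535 0.0171] step cm [0.13 0.27]
1.8 [0.555  0.0197] step cm [0.15 0.26]
2 [0.5567 0.0221] step cm [0.17 0.24]
2.2 [0.5586 0.0245] step cm [0.19 0.23]
2.4 [0.5607 0.0266] step cm [0.21 0.22]
2.6 [0.5629 0.0286] step cm [0.22 0.2 ]
2.8 [0.5653 0.0304] step cm [0.24 0.18]
3 [0.5678 0.032 ] step cm [0.25 0.16]
3.2 [0.5704 0.0334] step cm [0.26 0.14]
3.4 [0.5732 0.0346] step cm [0.27 0.12]
3.6 [0.576  0.0356] step cm [0.28 0.1 ]
3.8 [0.5789 0.0363] step cm [0.29 0.08]
3.9 [0.5803 0.0366] step cm [0.15 0.03]
```

View pics/wrist4.png

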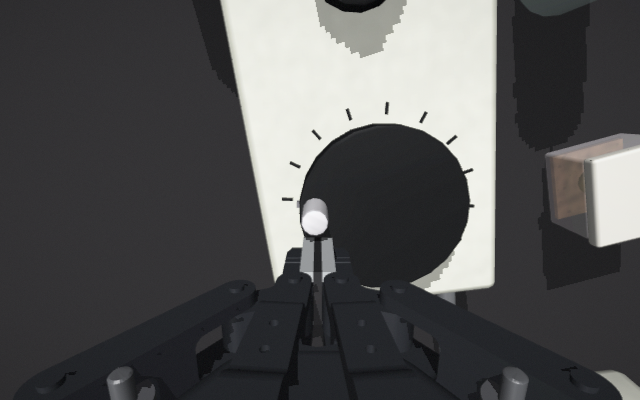

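Call:
carry_out(
  rows=[
    [[-1,0.16,0.45,0,0],[-1,-0.03,0.3,0,-0.0785],[-1,-0.01,0.3,0,-0.0785],[-1,0.02,0.3,0,-0.0785],[-1,0.04,0.3,0,-0.0785],[-1,0,0,0,0],[-1,0,0,0,0]],
  ],
)

```text
clock: 6.25
position: [0.5501, 0.0067, 0.0698]
ee_rot: [-0.0, 0.953, -0.303, 0.0]
contact_force: [0.1, 0.7, 0.1]
width: -0.0
```

Run:
```python
from h import *
p=cams.get_image("wrist");save(p,"wrist5")
p=cams.get_image("top");cv2.imwrite("pics/crop5.png",cv2.resize(p["image"][185:300,295:455],None,fx=5,fy=5,interpolation=cv2.INTER_CUBIC)[:,:,::-1])
```

```text
(no output)
```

View pics/wrist5.png

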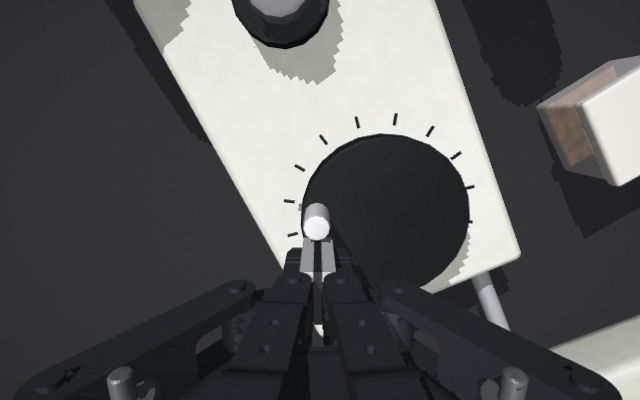

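Call:
carry_out(
  rows=[
    [[-1,0.06,0.29,0,-0.0785],[-1,0.09,0.29,0,-0.0785],[-1,0.11,0.28,0,-0.0785],[-1,0.13,0.27,0,-0.0785],[-1,0.15,0.26,0,-0.0785],[-1,0,0,0,0],[-1,0,0,0,0]],
  ],
)

```text
clock: 7.05
position: [0.5551, 0.0203, 0.0693]
ee_rot: [0.0, 0.876, -0.483, 0.0]
contact_force: [-0.1, 0.2, -0.4]
width: -0.0001
```

Call:
carry_out(
  rows=[
    [[-1,0.17,0.24,0,-0.0785],[-1,0.19,0.23,0,-0.0785],[-1,0.21,0.22,0,-0.0785],[-1,0.22,0.2,0,-0.0785],[-1,0.24,0.18,0,-0.0785],[-1,0,0,0,0],[-1,0,0,0,0]],
  ],
)

```text
clock: 7.75
position: [0.5653, 0.031, 0.0693]
ee_rot: [0.0, 0.765, -0.644, -0.0]
contact_force: [0.1, 0.0, -0.3]
width: -0.0
```

Run:
```python
from h import *
p=cams.get_image("wrist");save(p,"wrist6")
```

```text
(no output)
```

View pics/wrist6.png

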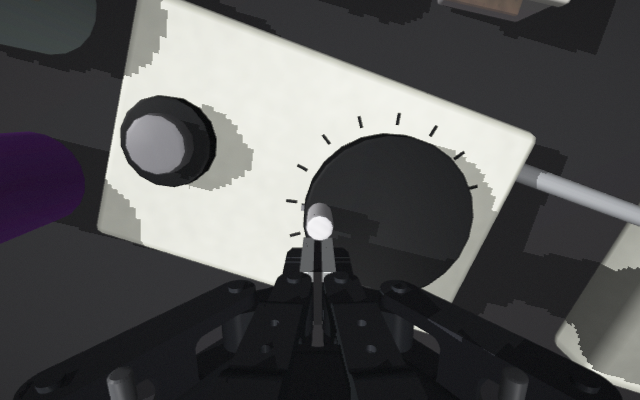

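Call:
carry_out(
  rows=[
    [[-1,0.25,0.16,0,-0.0785],[-1,0.26,0.14,0,-0.0785],[-1,0.27,0.12,0,-0.0785],[-1,0.28,0.1,0,-0.0785],[-1,0.29,0.08,0,-0.0785],[-1,0,0,0,0],[-1,0,0,0,0]],
  ],
)

```text
clock: 8.5
position: [0.5787, 0.0371, 0.0693]
ee_rot: [-0.0, -0.625, 0.781, 0.0]
contact_force: [0.2, 0.2, -0.1]
width: 0.0001
```

Run:
```python
from h import *
p=cams.get_image("wrist");save(p,"wrist7")
```

```text
(no output)
```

View pics/wrist7.png

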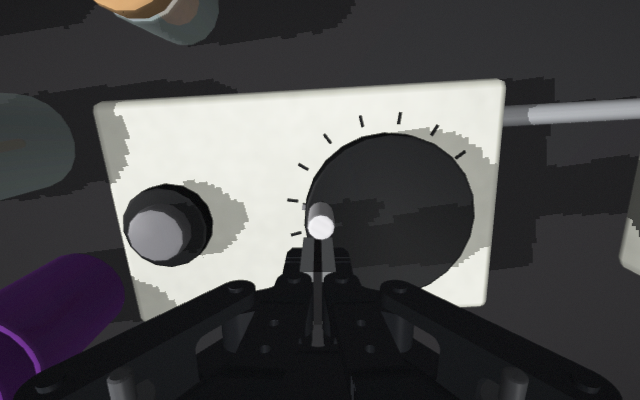

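Call:
carry_out(
  rows=[
    [[-1,-0.8,0.2,0,0],[-1,-1,0.25,0,0],[-1,0,0,3,0],[-1,0,0,4,0],[-1,0,0,4,0],[-1,-4,0,2,0],[-1,-4,0,2,0],[-1,-4,0,0,0],[-1,-4,0,0,0],[-1,0,0,0,0],[-1,0,0,0,0]],
  ],
)

```text
clock: 9.65
position: [0.3997, 0.0419, 0.2196]
ee_rot: [0.001, -0.624, 0.781, -0.0]
contact_force: [0.2, 0.3, 1.0]
width: -0.0003
```

Run:
```python
from h import *
np.set_printoptions(precision=4,suppress=True)
p=cams.get_image("top");save(p,"top8");cv2.imwrite("pics/crop8.png",cv2.resize(p["image"][120:300,220:460],None,fx=3,fy=3,interpolation=cv2.INTER_CUBIC)[:,:,::-1])
for t,z in dict(peg_top=.083,tall_jar_mid=.047,small_jar_mid=.032,specimen_box_mid=.021).items():
    for b in finder.boxes_of(p,t)[:2]: print(t,b["xy"],topt(p,b["xy"],z))
```

```text
peg_top [398.7, 247.7] [0.5842 0.0052 0.083 ]
tall_jar_mid [274.6, 200.1] [0.6662 0.2134 0.047 ]
tall_jar_mid [216.8, 194.2] [0.6772 0.3152 0.047 ]
small_jar_mid [345.4, 169.5] [0.7209 0.0891 0.032 ]
specimen_box_mid [417.9, 166.6] [ 0.7265 -0.0411  0.021 ]
```

View pics/crop8.png

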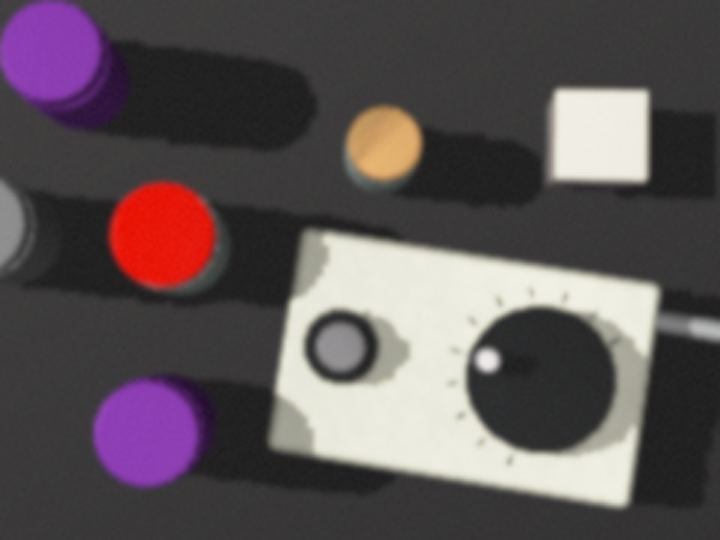

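Run:
```python
from h import *
p=cams.get_image("top");a=topt(p,(395.4,266.4),.083);b=topt(p,(382.3,240),.083);print(a,b,np.linalg.norm(a-b))
print(manip.sign_off())
```

```text
[0.5539058  0.01103872 0.083     ] [0.59687551 0.03169848 0.083     ] 0.04767832148644534
the job is handed in; nothing more can be done
None
```

I pressed the button fully down, turned the dial four clicks clockwise one click at a time, then backed the fingers away and handed the job in at about 10 s.

- **Button:** it was pressed to a tool height of 0.061 m, where the force rose to about 9 N, so it had reached its stop. I then released it. I did not measure its height afterwards; it looks up in the later pictures.
- **Dial:** it started at click 0 and the wrist picture shows it resting at mark 4. In the top pictures the peg moved 47.7 mm, against an allowed 45.2 to 50.8 mm (48.1 mm expected).
- **Jars and specimen box:** they look untouched and upright. The finder's positions for them changed by only 2 to 4 mm, which I take to be its own error.
- **Checks that disagreed:** the finder misplaced the peg, the dial and at times the button, so I took those positions from the pictures and the box's given dimensions.

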